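# Roll the tube vase onto the packing line

### The job

In the florist's packing corner a white tube vase lies on a brown card sheet: push the top of the vase sideways with the fingertips and gently roll it until it rests along the dark line across the middle of the sheet, centred on the line, ready to be wrapped. Keep the fingers on top of it: do not reach down its sides, grip it, lift it or press hard on it, and make it roll rather than drag it. Leave the shears and the other things where they are.

Things in the scene. Friction and masses are not known exactly. Their poses are not given: they have to be found in the camera images.
- vase: White ceramic tube vase lying on the card sheet: a plain cylinder, diameter 38 mm, length 150 mm, 0.13 to 0.21 kg, a dark mouth in one end. Origin: its centre, on its axis, 23 mm above the table (its top is 42 mm above). x axis along its length; y and z turn as it rolls. Starts beside the line, parallel to it within 0.05 rad. The soft card brakes it: let go at 4 cm/s it stops within about 3 mm.
- sheet: Brown corrugated card packing sheet, fixed flat to the table, 300 mm along its x axis, 340 mm along its y axis, 4 mm thick; the origin is at the centre of its underside on the table.
- line (a point): Middle of the dark straight line printed across the sheet, on the sheet's top face (4 mm above the table). The line runs along this point's x axis, 290 mm long and 8 mm wide; the vase has to roll along its y axis to reach it, and ends with its axis straight above the line.
- shears: Steel flower shears lying on the sheet on the other side of the line from the vase, 180 mm long along their x axis, 65 mm wide, 17 mm high at the pivot; the origin is under the middle. To be left alone.
- tape: Small roll of green stem tape lying flat near a far corner of the sheet, diameter 38 mm, 13 mm high; origin at the centre of its underside. To be left alone.
- vase_up: A second tube vase of the same make, standing upright on the table off the sheet to the robot's left, 38 mm in diameter, 150 mm high; origin at the centre of its foot. To be left alone.
- carton: Small closed cardboard carton on the table off the sheet to the robot's right, 90 x 70 x 60 mm; origin at the centre of its underside. To be left alone.
- stake: Thin wooden plant stake lying on the table to the robot's right, 230 mm long, 10 mm thick; origin under its middle. To be left alone.
- spool_a: Large spool of grey ribbon standing on its flange to the robot's right, diameter 64 mm, 50 mm high; origin at the centre of its underside. To be left alone.
- spool_b: Small spool of pale ribbon standing on its flange to the robot's left, diameter 52 mm, 35 mm high; origin at the centre of its underside. To be left alone.
Things that resemble listed ones, but are neither listed nor needed, are in the scene too. What is shaped like the vase but green is not meant.

How it is judged:
On the way:
1. the vase has rolled over (turned by at least 75 degrees about its length) (angle between vase's own z axis and vertical above 1.3 rad), for 0.02 s.
At the end, for the whole second after the job is handed in: The vase lies at rest on the sheet over the line: its centre within 8 mm of the line sideways and within 50 mm of the line's middle lengthwise, its axis parallel to the line within 0.1 rad (y of vase in the frame of line between -0.008 and 0.008 m and x of vase in the frame of line between -0.05 and 0.05 m and angle between the x axis of vase and the x axis of line, either way round below 0.1 rad and z of vase in the frame of line between 0.016 and 0.022 m and linear speed of vase below 0.01 m/s); the robot touches nothing.
It fails at once if the fingers reach down beside the vase instead of staying on top (the grasp point goes below the height of the vase's top, 42 mm) (height (world z) of the grasp point below 0.042 m).
It fails at once if the vase is lifted off the sheet (its centre more than 10 mm above where it rests) (height (world z) of vase above 0.033 m).
It fails at once if the vase is pressed hard (more than 40 N from the fingers) (contact force between the fingers and vase above 40 N).
It fails at once if the shears, tape, standing vase, carton, stake or a spool is moved by more than 15 mm (distance of any of shears, tape, vase_up, carton, stake, spool_a, spool_b from where it was at the start of the episode above 0.015 m).
It also fails if it takes over 45 s, if anything falls off the work surface, if the arm or the gripper's body presses on something with over 40 N, if the wrist force passes 120 N, or if a joint passes its speed limit or range.

### The arm

A 7-joint arm with a two-finger parallel gripper is mounted at the origin on the work surface. World frame = base frame: x ahead of the robot, y to its left, z up, the work surface at z = 0. Lengths are in m, angles in rad, forces in N, time in s.
With the tool pointing down it reaches from about 0.425 to 0.925 m from the base axis. Payload 6.8 kg.
Tool frame: the origin (TCP) lies midway between the tips of the shut fingers; the grasp point (between the pads) lies 19 mm behind it; z points along the fingers, y is the line along which they close (so a half turn about z gives the same grasp; the last joint's range is limited). The gripper opens to 85 mm and grips with 20 to 120 N. Pads are 22 mm wide; open, the fingers measure 114 mm over their backs; the gripper's body (76 mm by 85 mm) begins 54 mm behind the grasp point. The pads swing forward as they close: fully open they stand 13 mm farther back than shut.
Start: joints at [-1.379, 0.477, 0.022, 1.555, -0.011, 1.109, -0.083], TCP at [0.199, 0.645, 0.209] pointing down, gripper open.
Joint ranges: [-2.96, 2.96], [-0.34, 2.1], [-1.41, 1.46], [0.24, 2.44], [-1.37, 4.51], [0.17, 1.92], [-2.96, 2.96]. Speed limits (rad/s): [2.39, 2.39, 3.14, 3.14, 3.14, 3.14, 3.14].

### API

Orientations are given as a unit quaternion [w, x, y, z].
In Python, from station import bot, imaging gives the robot as it stands.
- The arm moves only by the tool move_arm, never from a script. Its argument "commands" is a list that holds one entry, the list of rows, each a list of 7 numbers: the shift along the tool's x, y, z in m, then the turn, a rotation vector about the tool's x, y, z in degrees, then the finger opening in m, from 0 to 0.0854. In form: [[[x, y, z, rx, ry, rz, grip], ...]]. A call has 1 to 20 rows; each row shifts and turns the commanded pose from where the row before left it, along the tool's axes as they then stand; what a row does not reach is not made up. A row lasts 1/8 s, in which the tool goes at most 62.5 mm and 10.7 degrees, less where a joint would pass 70% of its speed; a pose out of reach is approached as far as the arm can. A call is refused whole if a number of a shift passes 0.0625 or a number of a turn 10.7, either way. A call with a gripper value outside its range is refused whole. The fingers move at their own pace and stop on an object; "squeeze" is the grip in N (left out, the last holds). Time passes only in rows, so rows that do not move let the fingers close. It gives the time, the measured TCP pose, the force, the opening and the grip force at its end, in the units of the state.
- bot.get_obs(): the state, without advancing time (a new reading comes with each control period).
- imaging.read_camera(name): name is "side" or "top" or "wrist"; returns the picture (480x640x3 uint8, red, green, blue); there is no depth.
- imaging.calibration(name): a dict with "intrinsics" (3x3 intrinsics, pixels), "extrinsics" (4x4, takes a point from camera to world coordinates); the wrist camera has in their place "mount" (4x4, takes a point from camera to tool coordinates, whose origin is the TCP and whose axes are the flange's). Camera axes: x right, y down, z forward; pixel columns grow to the right and rows downward; lengths in m; the calibration is good to about 2 mm. A picture is of the moment at which its call begins: read the wrist's pose just before it. calibration takes no time and is no camera call.
- bot.hand_in(): hands the job in; it is judged then, once.
The state is a dict: "t": time; "q": joint angles; "joint_vel": joint speeds; "joint_torque": joint torques, N m; "eef_pos": TCP position; "tool_rot": TCP orientation; "contact_force": force on the tool from outside, world axes, zero at the start; "torque": the same for the moment, N m; "gripper_width": opening from 0.0 (shut) to 1.0 (fully open); "grasp_force": force on a finger pad.
Only numpy, scipy, OpenCV 4.12 (cv2) and the standard library are available. Lean on these libraries where they do the work, as an engineer would, in place of code of your own. Each camera call takes 0.05 s, during which the arm holds its last target. There are 200 camera calls.

## Working session

There is one attempt and no reset: what is moved stays moved. The work goes in short steps, Python scripts to look and compute and a tool call to move; the robot and the scene stay as the last step left them, time stands still between calls to the robot, and variables do not carry over. Pictures are saved under pics/ and viewed, at most 10 in all, crops included, and the job is handed in when it is done.

Besides the shell and the picture viewer there is one more tool, called after "Call:" by a JSON object that holds its "method" and its "body", one argument or row to a line. move_arm: Moves the arm, as the interface text tells. Its arguments: {"type":"object","properties":{"commands":{"type":"array","items":{"type":"array","items":{"type":"array","items":{"type":"number"}}}},"squeeze":{"type":"number"}},"required":["commands"]}

```bash
mkdir -p pics; python3 - <<'E'
from station import bot, imaging
import cv2
o=bot.get_obs(); print({k:o[k] for k in('t','eef_pos','tool_rot','gripper_width','contact_force')})
for n in('top','side'):
    cv2.imwrite(f'pics/{n}0.png',imaging.read_camera(n)[:,:,::-1]); c=imaging.calibration(n); print(c)
print(imaging.calibration('wrist'))
E
```

```text
{'t': 0.0, 'eef_pos': array([0.19917525, 0.64428455, 0.20823227]), 'tool_rot': array([-7.30638303e-05,  1.49329896e-01,  9.88787009e-01, -9.09636727e-04]), 'gripper_width': 1.0014530621266664, 'contact_force': array([ 0.89350707,  1.13085088, -0.69358454])}
{'intrinsics': array([[523.48844538,   0.        , 332.34215467],
       [  0.        , 523.48844538, 240.5619168 ],
       [  0.        ,   0.        ,   1.        ]]), 'extrinsics': array([[-0.01402901, -0.99917421,  0.03813239,  0.49539679],
       [-0.99980737,  0.01349397, -0.01425256, -0.0203161 ],
       [ 0.01372623, -0.03832499, -0.99917105,  1.25165194],
       [ 0.        ,  0.        ,  0.        ,  1.        ]])}
{'intrinsics': array([[510.56932407,   0.        , 319.67770224],
       [  0.        , 510.56932407, 241.79656212],
       [  0.        ,   0.        ,   1.        ]]), 'extrinsics': array([[ 0.900224  , -0.2704152 ,  0.3412805 ,  0.12264568],
       [-0.43516973, -0.53179536,  0.7265129 , -0.91262756],
       [-0.01496875, -0.80253929, -0.59641146,  0.78562489],
       [ 0.        ,  0.        ,  0.        ,  1.        ]])}
{'intrinsics': array([[393.53912793,   0.        , 320.42828645],
       [  0.        , 393.53912793, 246.18012009],
       [  0.        ,   0.        ,   1.        ]]), 'mount': array([[ 3.70837127e-04, -9.66093928e-01, -2.58190596e-01,
         6.53642290e-02],
       [ 9.99999817e-01,  4.81700434e-04, -3.66127996e-04,
         8.35367903e-04],
       [ 4.78084556e-04, -2.58190413e-01,  9.66093930e-01,
        -1.64551438e-01],
       [ 0.00000000e+00,  0.00000000e+00,  0.00000000e+00,
         1.00000000e+00]])}
```

View pics/top0.png

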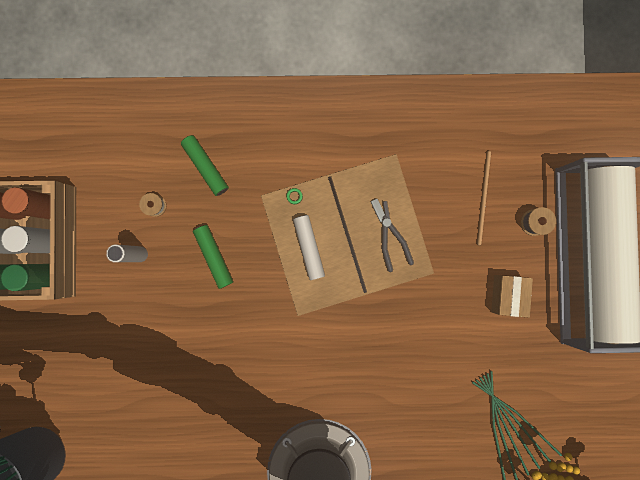

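View pics/side0.png

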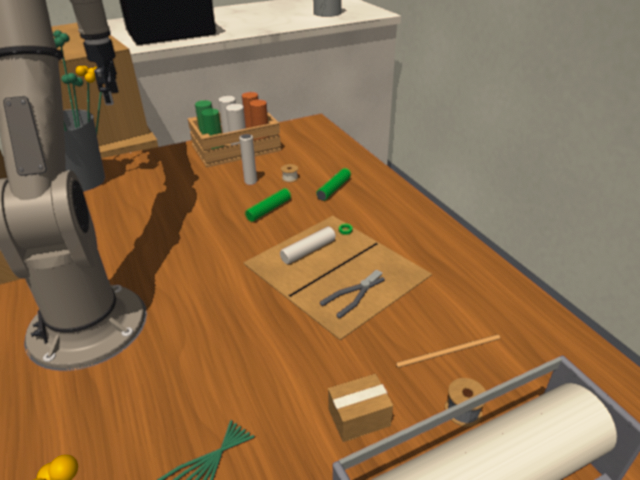

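The top view shows the white vase lying on the sheet at about (309,247). The line runs from (331,178) to (365,292), the shears are at (391,235) and the tape at (294,196). The other tubes are green at (204,165) and (213,256), white but standing at (120,254), or in the crate. Only (309,247) is a white tube lying on the card. I'll confirm that in an enlarged crop.

```bash
python3 - <<'E'
import cv2
im=cv2.imread('pics/top0.png')[150:320,250:440]
cv2.imwrite('pics/crop0.png',cv2.resize(im,None,fx=3.5,fy=3.5,interpolation=cv2.INTER_CUBIC))
E
```

```text
(no output)
```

View pics/crop0.png

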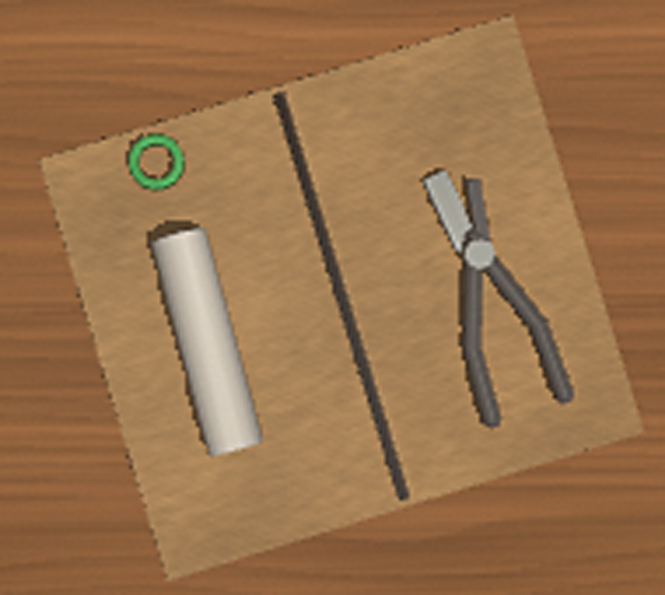

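The crop confirms it: a single white lying tube, with corners at crop (152,236), (205,228), (260,442) and (210,455). The line ends are at (280,95) and (403,498).

```bash
cat >geo.py <<'E'
import numpy as np
from station import bot, imaging
def ray(name,uv,z,obs=None):
    c=imaging.calibration(name); K=c['intrinsics']
    if name=='wrist':
        from scipy.spatial.transform import Rotation as R
        T=np.eye(4); q=obs['tool_rot']; T[:3,:3]=R.from_quat(np.r_[q[1:],q[0]]).as_matrix(); T[:3,3]=obs['eef_pos']; E=T@c['mount']
    else: E=c['extrinsics']
    uv=np.atleast_2d(uv).astype(float)
    d=(E[:3,:3]@np.linalg.inv(K)@np.c_[uv,np.ones(len(uv))].T).T
    return E[:3,3]+d*((z-E[2,3])/d[:,2])[:,None]
def report(vase,line):
    """vase 4 corners far-left, far-right, near-right, near-left; line ends far, near (world)"""
    vc=vase.mean(0); va=(vase[0]+vase[1]-vase[2]-vase[3])[:2]; lc=line.mean(0); la=(line[0]-line[1])[:2]
    L=np.linalg.norm(la); u=la/L; n=np.array([u[1],-u[0]])
    print('vase c',vc.round(4),'len',np.linalg.norm(va)/2,'w',np.linalg.norm(vase[0]-vase[1]),np.linalg.norm(vase[2]-vase[3]))
    print('line c',lc.round(4),'len',L,'yaw deg',np.degrees(np.arctan2(u[1],u[0])),'vase yaw',np.degrees(np.arctan2(va[1],va[0])))
    print('n(right of line)',n,'vase rel along',(vc-lc)[:2]@u,'across',(vc-lc)[:2]@n)
E
python3 - <<'E'
from geo import *
f=lambda a:np.array(a)/3.5+[250,150]-.36
report(ray('top',f([[152,236],[205,228],[260,442],[210,455]]),.023),ray('top',f([[280,95],[403,498]]),.004))
print(ray('top',f([[155,162]]),.01),'tape', ray('top',f([[478,252]]),.017),'shears')
E
```

```text
vase c [0.5284 0.0178 0.023 ] len 0.15009013620739012 w 0.03597842990498349 0.034536560791435404
line c [ 0.5579 -0.0737  0.004 ] len 0.28758949888576807 yaw deg 16.103803355263086 vase yaw 13.9054288130929
n(right of line) [ 0.27737843 -0.96076074] vase rel along -0.002928577217026965 across -0.09609808668051611
[[0.65028508 0.05188326 0.01      ]] tape [[ 0.58561245 -0.16607053  0.017     ]] shears
```

Call:
{"method": "move_arm", "body": {
  "commands": [
    [[-0.0354,-0.0353,0,0,0,0,0.05],[-0.0354,-0.0353,0,0,0,0,0.05],[-0.0354,-0.0353,0,0,0,0,0.05],[-0.0354,-0.0353,0,0,0,0,0.05],[-0.0354,-0.0353,0,0,0,0,0.05],[-0.0354,-0.0353,0,0,0,0,0.05],[-0.0354,-0.0353,0,0,0,0,0.05],[-0.0354,-0.0353,0,0,0,0,0.05],[-0.0354,-0.0353,0,0,0,0,0.05],[-0.0354,-0.0353,0,0,0,0,0.05],[-0.0354,-0.0353,0,0,0,0,0.05],[-0.0354,-0.0353,0,0,0,0,0.05],[-0.0354,-0.0353,0,0,0,0,0.05],[-0.0354,-0.0353,0,0,0,0,0.05],[0,0,0,0,0,9.4,0.05],[0,0,0,0,0,9.4,0.05],[0,0,0,0,0,9.4,0.05],[0,0,0,0,0,9.4,0.05],[0,0,0,0,0,9.4,0.05],[0,0,0,0,0,9.4,0.05]]
  ]
}}

```text
t: 2.6
eef_pos: [0.5265, 0.0264, 0.2089]
tool_rot: [-0.0, 0.601, 0.799, -0.0]
contact_force: [-0.0, -0.2, 0.2]
gripper_width: 0.586
grasp_force: 0.0
```

Call:
{"method": "move_arm", "body": {
  "commands": [
    [[0,0,0.04,0,0,0,0.05],[0,0,0.04,0,0,0,0.05],[0,0,0.04,0,0,0,0.05],[0,0,0.025,0,0,0,0.05],[0,0,0,0,0,0,0.05]]
  ]
}}

```text
t: 3.22
eef_pos: [0.5251, 0.0261, 0.0625]
tool_rot: [-0.001, 0.599, 0.801, -0.002]
contact_force: [-0.1, -0.7, 1.1]
gripper_width: 0.586
grasp_force: 0.0
```

```bash
python3 - <<'E'
from geo import *
import cv2
o=bot.get_obs(); print(o['eef_pos'],o['contact_force'],o['tool_rot'])
cv2.imwrite('pics/w1.png',imaging.read_camera('wrist')[:,:,::-1])
E
```

```text
[0.52507666 0.02611715 0.06248163] [-0.11147969 -0.70084312  1.11766614] [-0.00141279  0.59890207  0.8008191  -0.00175342]
```

View pics/w1.png

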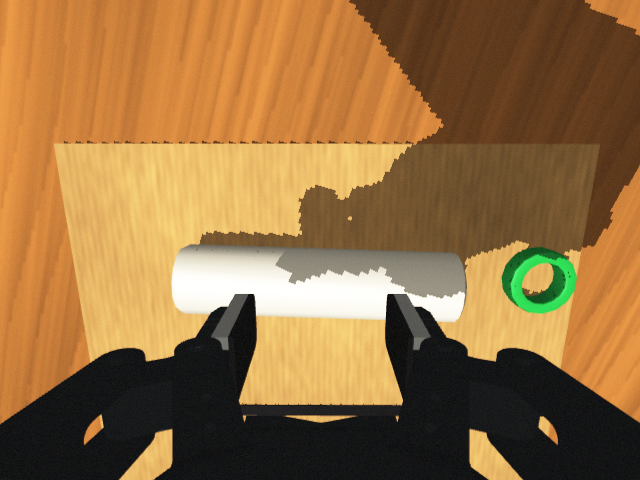

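```bash
python3 - <<'E'
from geo import *
o=bot.get_obs()
p=ray('wrist',[[180,280],[464,288]],.023,o); print(p,np.linalg.norm(p[0]-p[1]))
c=p.mean(0); lc=np.array([.5579,-.0737]);u=np.array([.96076,.27738]);n=np.array([.27738,-.96076])
print('rel', (c[:2]-lc)@u,(c[:2]-lc)@n,'tcp across',(o['eef_pos'][:2]-lc)@n,'yaw',np.degrees(np.arctan2(*(p[1]-p[0])[[1,0]])))
# project fingertips: tool points
M=np.linalg.inv(imaging.calibration('wrist')['mount']);K=imaging.calibration('wrist')['intrinsics']
for b in (0,-.005,-.008):
  for x in (.011,0,-.011):
    q=M@[x,.025,b,1]; v=K@q[:3]; print(b,x,(v[:2]/v[2]).round())
E
```

```text
[[ 0.45433522 -0.00384595  0.023     ]
 [ 0.60669503  0.03627886  0.023     ]] 0.1575547903709804
rel -0.0013692663081495 -0.09398414960853857 tcp across -0.10470313576322494 yaw 14.754159804842695
0 0.011 [377. 270.]
0 0 [376. 294.]
0 -0.011 [375. 316.]
-0.005 0.011 [378. 274.]
-0.005 0 [377. 298.]
-0.005 -0.011 [376. 321.]
-0.008 0.011 [379. 276.]
-0.008 0 [378. 301.]
-0.008 -0.011 [377. 324.]
```

The wrist view shows the vase across columns 175–465 and rows 245–320. The two fingertips (245,294) and (388,294) are over it, the tape is at (540,280), and the line is hidden below the hand. Next I descend gently to find contact.

Call:
{"method": "move_arm", "body": {
  "commands": [
    [[-0.002,0,0.01,0,0,0,0.05],[0,0,0.01,0,0,0,0.05],[0,0,0.001,0,0,0,0.05],[0,0,0,0,0,0,0.05]]
  ]
}}

```text
t: 3.78
eef_pos: [0.5275, 0.0245, 0.0433]
tool_rot: [-0.0, 0.599, 0.801, 0.0]
contact_force: [-0.5, -0.9, 0.2]
gripper_width: 0.584
grasp_force: 0.0
```

Call:
{"method": "move_arm", "body": {
  "commands": [
    [[0,0,0.002,0,0,0,0.05],[0,0,0.001,0,0,0,0.05],[0,0,0,0,0,0,0.05]]
  ]
}}

```text
t: 4.15
eef_pos: [0.5274, 0.0245, 0.0402]
tool_rot: [-0.0, 0.599, 0.801, 0.0]
contact_force: [-0.7, 0.5, -0.0]
gripper_width: 0.587
grasp_force: 0.0
```

Call:
{"method": "move_arm", "body": {
  "commands": [
    [[0,0,0.001,0,0,0,0.05],[0,0,0.001,0,0,0,0.05],[0,0,0,0,0,0,0.05]]
  ]
}}

```text
t: 4.53
eef_pos: [0.5274, 0.0245, 0.0381]
tool_rot: [-0.0, 0.599, 0.801, -0.0]
contact_force: [0.2, -0.5, -0.2]
gripper_width: 0.586
grasp_force: 0.0
```

Call:
{"method": "move_arm", "body": {
  "commands": [
    [[0,0,0.001,0,0,0,0.05],[0,0,0,0,0,0,0.05]]
  ]
}}

```text
t: 4.78
eef_pos: [0.5274, 0.0244, 0.0371]
tool_rot: [-0.0, 0.599, 0.801, -0.0]
contact_force: [0.2, 1.4, -0.4]
gripper_width: 0.589
grasp_force: 0.0
```

Call:
{"method": "move_arm", "body": {
  "commands": [
    [[0,0,0.001,0,0,0,0.05],[0,0,0,0,0,0,0.05]]
  ]
}}

```text
t: 5.03
eef_pos: [0.5274, 0.0244, 0.0361]
tool_rot: [-0.0, 0.599, 0.801, -0.0]
contact_force: [-0.1, -0.4, 0.0]
gripper_width: 0.583
grasp_force: 0.0
```

Call:
{"method": "move_arm", "body": {
  "commands": [
    [[0,0,0.001,0,0,0,0.05],[0,0,0,0,0,0,0.05]]
  ]
}}

```text
t: 5.28
eef_pos: [0.5274, 0.0245, 0.0351]
tool_rot: [-0.0, 0.599, 0.801, -0.0]
contact_force: [0.1, -0.5, 0.5]
gripper_width: 0.59
grasp_force: 0.0
```

Call:
{"method": "move_arm", "body": {
  "commands": [
    [[0,0,0.001,0,0,0,0.05],[0,0,0,0,0,0,0.05]]
  ]
}}

```text
t: 5.52
eef_pos: [0.5274, 0.0245, 0.0341]
tool_rot: [-0.0, 0.599, 0.801, -0.0]
contact_force: [0.5, -0.3, 0.8]
gripper_width: 0.585
grasp_force: 0.0
```

```bash
python3 - <<'E'
from geo import *
import cv2
print(bot.get_obs()['contact_force'])
w=imaging.read_camera('wrist')[220:400,150:490,::-1]
s=imaging.read_camera('side')[190:300,230:400,::-1]
cv2.imwrite('pics/w2.png',np.vstack([cv2.resize(w,(560,296)),cv2.resize(s,(450,291),interpolation=cv2.INTER_CUBIC) if 0 else cv2.copyMakeBorder(cv2.resize(s,(450,291),interpolation=cv2.INTER_CUBIC),0,0,0,110,cv2.BORDER_CONSTANT)]))
E
```

```text
[ 0.5319064  -0.31605246  0.81552121]
```

View pics/w2.png

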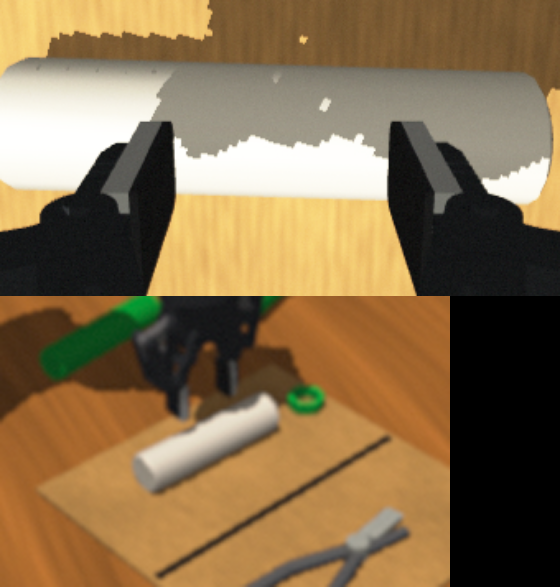

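The fingers are close above the vase top without touching. I'll project candidate tip offsets to estimate the remaining gap.

```bash
python3 - <<'E'
from geo import *
from scipy.spatial.transform import Rotation as R
o=bot.get_obs(); q=o['tool_rot'];T=np.eye(4);T[:3,:3]=R.from_quat(np.r_[q[1:],q[0]]).as_matrix();T[:3,3]=o['eef_pos']
c=imaging.calibration('side');w=imaging.calibration('wrist')
pr=lambda K,M,p:(lambda v:(v[:2]/v[2]).round(1))(K@(M@p)[:3])
for b in (0,-.01,-.02):
  for x in (-.011,.0,.011):
    print(b,x,[ (pr(c['intrinsics'],np.linalg.inv(c['extrinsics'])@T,np.array([x,y,b,1])),pr(w['intrinsics'],np.linalg.inv(w['mount']),np.array([x,y,b,1]))) for y in(-.03,.03)])
for back in(0,.011):
  P=np.array([.5279-.277*back,.0185+.96*back,.042 if back==0 else .038,1]); print('vase top',pr(c['intrinsics'],np.linalg.inv(c['extrinsics']),P))
E
```

```text
0 -0.011 [(array([300.4, 246.8]), array([253.8, 316.1])), (array([318.7, 236.9]), array([385.9, 316.2]))]
0 0.0 [(array([297.5, 244.9]), array([252.8, 293.5])), (array([315.7, 235. ]), array([386.9, 293.5]))]
0 0.011 [(array([294.6, 242.9]), array([251.7, 270.1])), (array([312.8, 233.2]), array([388. , 270.2]))]
-0.01 -0.011 [(array([300.3, 243.6]), array([250. , 326.1])), (array([318.6, 233.6]), array([389.6, 326.2]))]
-0.01 0.0 [(array([297.3, 241.6]), array([248.8, 302.4])), (array([315.7, 231.8]), array([390.8, 302.4]))]
-0.01 0.011 [(array([294.4, 239.7]), array([247.6, 277.8])), (array([312.7, 229.9]), array([392. , 277.8]))]
-0.02 -0.011 [(array([300.1, 240.2]), array([245.8, 337.4])), (array([318.5, 230.4]), array([393.8, 337.4]))]
-0.02 0.0 [(array([297.2, 238.3]), array([244.4, 312.3])), (array([315.6, 228.5]), array([395.1, 312.4]))]
-0.02 0.011 [(array([294.3, 236.4]), array([243. , 286.4])), (array([312.6, 226.7]), array([396.5, 286.4]))]
vase top [307.8 238.6]
vase top [305.  237.9]
```

The tips appear about 30 mm behind the TCP at this opening, so touching the vase like this would drop the grasp point too low. I'll raise the hand and shut the fingers.

Call:
{"method": "move_arm", "body": {
  "commands": [
    [[0,0,-0.026,0,0,0,0.05],[0,0,0,0,0,0,0.0],[0,0,0,0,0,0,0.0],[0,0,0,0,0,0,0.0],[0,0,0,0,0,0,0.0],[0,0,0,0,0,0,0.0],[0,0,0,0,0,0,0.0]]
  ]
}}

```text
t: 6.5
eef_pos: [0.5274, 0.0244, 0.0601]
tool_rot: [-0.0, 0.599, 0.801, -0.0]
contact_force: [0.0, 1.3, -0.3]
gripper_width: -0.002
grasp_force: 0.0
```

Call:
{"method": "move_arm", "body": {
  "commands": [
    [[0,0,0.008,0,0,0,0.0],[0,0,0.005,0,0,0,0.0],[0,0,0,0,0,0,0.0]]
  ]
}}

```text
t: 6.88
eef_pos: [0.5269, 0.0244, 0.0466]
tool_rot: [-0.0, 0.599, 0.801, -0.0]
contact_force: [0.5, -0.1, 0.5]
gripper_width: -0.004
grasp_force: 0.0
```

```bash
python3 - <<'E'
from geo import *
import cv2
print(bot.get_obs()['contact_force'])
w=imaging.read_camera('wrist')[220:400,150:490,::-1]
s=imaging.read_camera('side')[200:280,260:380,::-1]
cv2.imwrite('pics/w3.png',np.vstack([cv2.resize(w,(420,222)),cv2.resize(s,(420,280),interpolation=cv2.INTER_CUBIC)]))
E
```

```text
[ 0.45346507 -0.08226856  0.50677431]
```

View pics/w3.png

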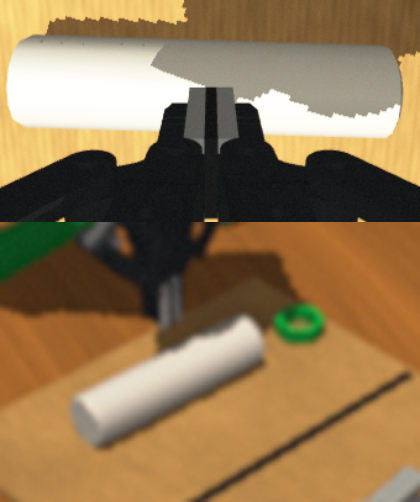

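Call:
{"method": "move_arm", "body": {
  "commands": [
    [[0,0,0.004,0,0,0,0.0],[0,0,0.001,0,0,0,0.0],[0,0,0.001,0,0,0,0.0],[0,0,0,0,0,0,0.0]]
  ]
}}

```text
t: 7.48
eef_pos: [0.5274, 0.0245, 0.0412]
tool_rot: [-0.0, 0.599, 0.801, -0.0]
contact_force: [0.4, -0.5, 0.9]
gripper_width: -0.001
grasp_force: 0.0
```

Call:
{"method": "move_arm", "body": {
  "commands": [
    [[0,0,0.001,0,0,0,0.0],[0,0,0.001,0,0,0,0.0],[0,0,0,0,0,0,0.0]]
  ]
}}

```text
t: 7.85
eef_pos: [0.5274, 0.0245, 0.0391]
tool_rot: [-0.0, 0.599, 0.801, -0.0]
contact_force: [-0.7, 0.6, 0.5]
gripper_width: 0.005
grasp_force: 0.0
```

Call:
{"method": "move_arm", "body": {
  "commands": [
    [[0,0,0.001,0,0,0,0.0],[0,0,0.001,0,0,0,0.0],[0,0,0,0,0,0,0.0]]
  ]
}}

```text
t: 8.22
eef_pos: [0.5273, 0.0245, 0.0371]
tool_rot: [-0.0, 0.599, 0.801, -0.0]
contact_force: [-0.0, -0.9, 0.1]
gripper_width: 0.004
grasp_force: 0.0
```

Call:
{"method": "move_arm", "body": {
  "commands": [
    [[0,0,0.001,0,0,0,0.0],[0,0,0.001,0,0,0,0.0],[0,0,0,0,0,0,0.0]]
  ]
}}

```text
t: 8.6
eef_pos: [0.5274, 0.0245, 0.0351]
tool_rot: [-0.0, 0.599, 0.801, -0.0]
contact_force: [0.2, -1.1, 0.1]
gripper_width: 0.003
grasp_force: 0.0
```

Call:
{"method": "move_arm", "body": {
  "commands": [
    [[0,0,0.001,0,0,0,0.0],[0,0,0.001,0,0,0,0.0],[0,0,0,0,0,0,0.0]]
  ]
}}

```text
t: 8.98
eef_pos: [0.5274, 0.0245, 0.0331]
tool_rot: [-0.0, 0.599, 0.801, -0.0]
contact_force: [0.3, -0.4, -0.4]
gripper_width: -0.0
grasp_force: 0.0
```

```bash
python3 - <<'E'
from geo import *
import cv2
print(bot.get_obs()['contact_force'])
w=imaging.read_camera('wrist')[220:340,220:420,::-1]
s=imaging.read_camera('side')[210:270,270:350,::-1]
cv2.imwrite('pics/w4.png',np.vstack([cv2.resize(w,(400,240)),cv2.resize(s,(400,300),interpolation=cv2.INTER_CUBIC)]))
E
```

```text
[ 0.32743529 -0.40074633 -0.38241776]
```

View pics/w4.png

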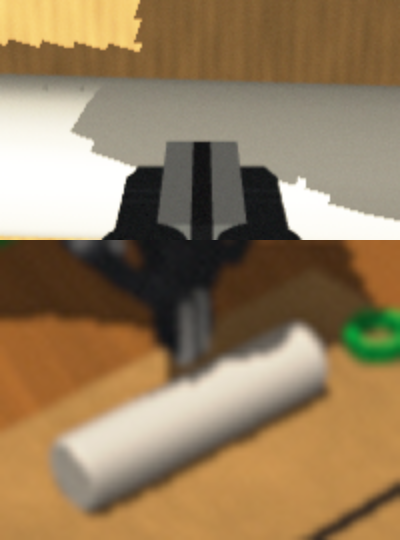

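Call:
{"method": "move_arm", "body": {
  "commands": [
    [[0,0,0.001,0,0,0,0.0],[0,0,0.0005,0,0,0,0.0],[0,0,0,0,0,0,0.0]]
  ]
}}

```text
t: 9.45
eef_pos: [0.5274, 0.0245, 0.0316]
tool_rot: [-0.0, 0.599, 0.801, -0.0]
contact_force: [-0.2, -0.4, 0.4]
gripper_width: -0.003
grasp_force: 0.0
```

```bash
python3 - <<'E'
from geo import *
import cv2
from scipy.spatial.transform import Rotation as R
o=bot.get_obs(); q=o['tool_rot'];T=np.eye(4);T[:3,:3]=R.from_quat(np.r_[q[1:],q[0]]).as_matrix();T[:3,3]=o['eef_pos']
c=imaging.calibration('side');w=imaging.calibration('wrist')
s=imaging.read_camera('side')[:,:,::-1].copy()
pr=lambda p:(lambda v:v[:2]/v[2])(c['intrinsics']@(np.linalg.inv(c['extrinsics'])@p)[:3])
k=8;x0,y0=280,200
im=cv2.resize(s[y0:y0+60,x0:x0+60],None,fx=k,fy=k,interpolation=cv2.INTER_NEAREST)
def dot(P,col):
    u=pr(P); cv2.circle(im,tuple(((u-[x0,y0]+.5)*k).astype(int).tolist()),3,col,-1)
for b,col in((0,(0,0,255)),(-.019,(255,0,0))):
  for x in(-.011,.011):
    for y in(-.008,.008): dot(T@[x,y,b,1],col)
for t in np.linspace(-.075,.075,9): dot(np.array([.5283+.968*t,.0178+.25*t,.042,1]),(0,255,0))
cv2.imwrite('pics/s5.png',im)
E
```

```text
(no output)
```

View pics/s5.png

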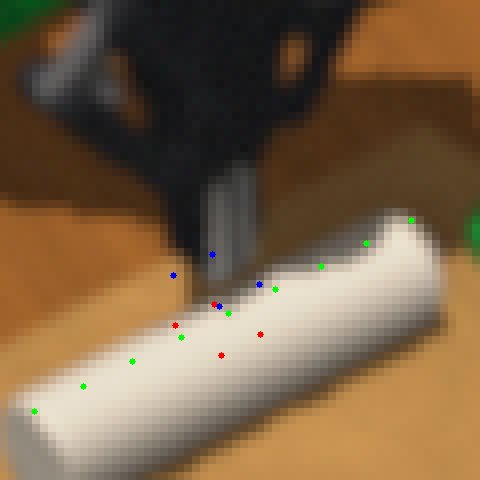

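The side view shows the apex line (green dots) fitting the vase. The finger tip at (228,283) ends near the -19 mm dots, so it is still above the vase. I'll lower it a little more, keeping the grasp point (TCP + 19 mm) above 42 mm.

Call:
{"method": "move_arm", "body": {
  "commands": [
    [[0,0,0.001,0,0,0,0.0],[0,0,0.001,0,0,0,0.0],[0,0,0,0,0,0,0.0]]
  ]
}}

```text
t: 9.88
eef_pos: [0.5274, 0.0244, 0.0296]
tool_rot: [-0.0, 0.599, 0.801, -0.0]
contact_force: [0.2, 0.1, -0.6]
gripper_width: -0.001
grasp_force: 0.0
```

Call:
{"method": "move_arm", "body": {
  "commands": [
    [[0,0,0.001,0,0,0,0.0],[0,0,0.0005,0,0,0,0.0],[0,0,0,0,0,0,0.0]]
  ]
}}

```text
t: 10.25
eef_pos: [0.5274, 0.0245, 0.0281]
tool_rot: [-0.0, 0.599, 0.801, -0.0]
contact_force: [-0.3, 0.2, -0.1]
gripper_width: -0.001
grasp_force: 0.0
```

Call:
{"method": "move_arm", "body": {
  "commands": [
    [[0,0,0.001,0,0,0,0.0],[0,0,0.0005,0,0,0,0.0],[0,0,0,0,0,0,0.0]]
  ]
}}

```text
t: 10.62
eef_pos: [0.5274, 0.0244, 0.0266]
tool_rot: [-0.0, 0.599, 0.801, -0.0]
contact_force: [-0.4, 0.5, -0.3]
gripper_width: -0.0
grasp_force: 0.0
```

No contact with the grasp point at 45.6 mm. Leaning the hand back 45° brings the lower corner of the tips onto the vase while the grasp point stays higher. I'll raise and tilt.

Call:
{"method": "move_arm", "body": {
  "commands": [
    [[0,0,-0.04,0,0,0,0],[-0.026,0,0,0,-9,0,0],[0,0,0,0,-9,0,0],[0,0,0,0,-9,0,0],[0,0,0,0,-9,0,0],[0,0,0,0,-9,0,0],[0,0,0,0,0,0,0]]
  ]
}}

```text
t: 11.5
eef_pos: [0.5345, 0.0024, 0.0643]
tool_rot: [0.308, 0.549, 0.742, -0.231]
contact_force: [0.0, -0.5, 1.0]
gripper_width: 0.004
grasp_force: 0.0
```

```bash
python3 - <<'E'
from geo import *
import cv2
from scipy.spatial.transform import Rotation as R
o=bot.get_obs(); q=o['tool_rot'];T=np.eye(4);T[:3,:3]=R.from_quat(np.r_[q[1:],q[0]]).as_matrix();T[:3,3]=o['eef_pos']
print(T.round(3))
c=imaging.calibration('side')
s=imaging.read_camera('side')[:,:,::-1].copy()
pr=lambda p:(lambda v:v[:2]/v[2])(c['intrinsics']@(np.linalg.inv(c['extrinsics'])@p)[:3])
k=6;x0,y0=260,180
im=cv2.resize(s[y0:y0+90,x0:x0+110],None,fx=k,fy=k,interpolation=cv2.INTER_CUBIC)
def dot(P,col):
    u=pr(P); cv2.circle(im,tuple(((u-[x0,y0]+.5)*k).astype(int).tolist()),3,col,-1)
for b,col in((0,(0,0,255)),(-.019,(255,0,0))):
  for x in(-.011,.011):
    for y in(-.008,.008): dot(T@[x,y,b,1],col)
for t in np.linspace(-.075,.075,9): dot(np.array([.5283+.968*t,.0178+.25*t,.042,1]),(0,255,0))
cv2.imwrite('pics/s6.png',im)
E
```

```text
[[-0.208  0.957  0.203  0.534]
 [ 0.672  0.291 -0.681  0.002]
 [-0.711 -0.006 -0.703  0.064]
 [ 0.     0.     0.     1.   ]]
```

View pics/s6.png

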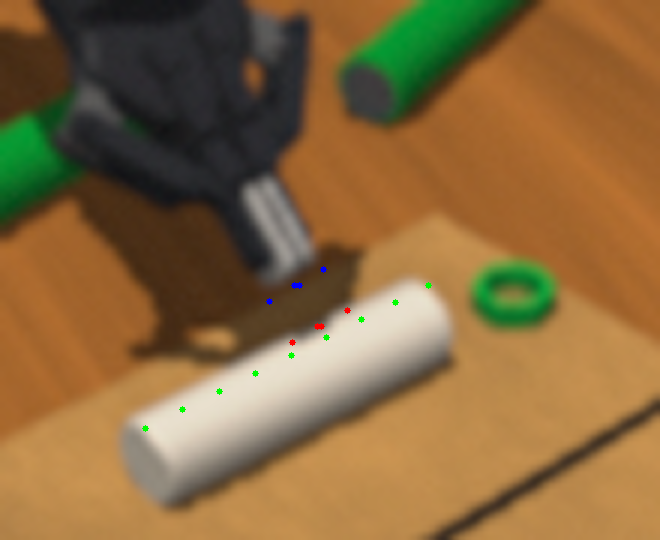

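The view shows the fingers leaning back with the tip at (290,268), about 26 mm behind the reported TCP, above the vase (apex green dots). I'll tilt to 60° for more grasp-point margin and come down.

Call:
{"method": "move_arm", "body": {
  "commands": [
    [[0,0,0,0,-7.5,0,0],[0,0,0,0,-7.8,0,0],[0.007,0,0.008,0,0,0,0],[0.0068,0,0.008,0,0,0,0],[0,0,0,0,0,0,0]]
  ]
}}

```text
t: 12.18
eef_pos: [0.5364, -0.0091, 0.0473]
tool_rot: [0.401, 0.52, 0.692, -0.3]
contact_force: [0.5, -0.2, 0.6]
gripper_width: 0.003
grasp_force: 0.0
```

Call:
{"method": "move_arm", "body": {
  "commands": [
    [[0.0045,0,-0.0024,0,0,0,0],[0,0,0,0,0,0,0]]
  ]
}}

```text
t: 12.42
eef_pos: [0.5358, -0.0025, 0.0441]
tool_rot: [0.402, 0.518, 0.693, -0.3]
contact_force: [0.2, -0.2, -0.1]
gripper_width: -0.003
grasp_force: 0.0
```

Call:
{"method": "move_arm", "body": {
  "commands": [
    [[0.0009,0,0.0005,0,0,0,0],[0.0009,0,0.0005,0,0,0,0],[0,0,0,0,0,0,0]]
  ]
}}

```text
t: 12.8
eef_pos: [0.5355, -0.0031, 0.042]
tool_rot: [0.402, 0.518, 0.693, -0.301]
contact_force: [-0.0, -0.5, -0.1]
gripper_width: -0.001
grasp_force: 0.0
```

Call:
{"method": "move_arm", "body": {
  "commands": [
    [[0.0009,0,0.0005,0,0,0,0],[0.0009,0,0.0005,0,0,0,0],[0,0,0,0,0,0,0]]
  ]
}}

```text
t: 13.18
eef_pos: [0.5356, -0.0031, 0.0399]
tool_rot: [0.402, 0.518, 0.693, -0.301]
contact_force: [-0.6, 0.1, 0.5]
gripper_width: 0.003
grasp_force: 0.0
```

Call:
{"method": "move_arm", "body": {
  "commands": [
    [[0.0009,0,0.0005,0,0,0,0],[0,0,0,0,0,0,0]]
  ]
}}

```text
t: 13.42
eef_pos: [0.5355, -0.003, 0.0388]
tool_rot: [0.402, 0.518, 0.693, -0.301]
contact_force: [0.5, -0.3, 0.1]
gripper_width: -0.004
grasp_force: 0.0
```

Call:
{"method": "move_arm", "body": {
  "commands": [
    [[0.0009,0,0.0005,0,0,0,0],[0,0,0,0,0,0,0]]
  ]
}}

```text
t: 13.68
eef_pos: [0.5356, -0.0032, 0.0383]
tool_rot: [0.402, 0.518, 0.692, -0.301]
contact_force: [-0.1, -0.3, 2.7]
gripper_width: 0.001
grasp_force: 1.4
```

Contact: 2.7 N upward with the grasp point at 48 mm. Now a first slow stroke forward.

Call:
{"method": "move_arm", "body": {
  "commands": [
    [[-0.0015,0,0.0026,0,0,0,0],[-0.0015,0,0.0026,0,0,0,0],[-0.0015,0,0.0026,0,0,0,0],[-0.0015,0,0.0026,0,0,0,0]]
  ]
}}

```text
t: 14.18
eef_pos: [0.5388, -0.0156, 0.0389]
tool_rot: [0.403, 0.518, 0.692, -0.301]
contact_force: [-0.1, -0.4, 5.5]
gripper_width: 0.003
grasp_force: 2.8
```

```bash
cat >>geo.py <<'E'
def vasepos():
    """white vase lower-right silhouette in the side picture -> across-line position of its axis and yaw"""
    import cv2
    s=imaging.read_camera('side').astype(int)
    m=((s.min(2)>120)&(s.max(2)-s.min(2)<45)).astype(np.uint8); m[:,:240]=0; m[:195]=0; m[300:]=0; m[:,400:]=0
    n,l,st,_=cv2.connectedComponentsWithStats(m); m=l==1+st[1:,4].argmax()
    cols=np.where(m.any(0))[0]; lo,hi=cols[0],cols[-1]; cs=np.arange(lo+15,hi-15)
    e=np.array([[c,np.where(m[:,c])[0].max()+.5] for c in cs]); f=np.polyfit(e[:,0],e[:,1],1)
    r=e[:,1]-np.polyval(f,e[:,0]); k=abs(r)<1.5; f=np.polyfit(e[k,0],e[k,1],1)
    c=imaging.calibration('side');E=c['extrinsics']
    uv=np.array([[lo+15,np.polyval(f,lo+15)],[hi-15,np.polyval(f,hi-15)]])
    d=(E[:3,:3]@np.linalg.inv(c['intrinsics'])@np.c_[uv,[1,1]].T).T
    nr=np.cross(d[0],d[1]); nr/=np.linalg.norm(nr)       # tangent plane through camera
    nr*=-np.sign(nr[2]) if nr[2] else 1                   # points down/outward -> axis is 19 mm the other way
    lc=np.array([.5579,-.0737]);u=np.array([.96076,.27738]);n2=np.array([.27738,-.96076])
    # axis points: plane nr.(p-c)= -0.019 at z=.023
    a=[]
    for x in (-.05,.05):  # along u
        base=np.r_[lc+u*x,.023]-E[:3,3]; t=(-.019-nr@base)/(nr[:2]@n2); a.append(t)
    print('vase across mm',np.round(1e3*np.mean(a),1),'yaw rel line deg (ccw)',np.degrees(np.arctan2(-(a[1]-a[0]),.1)).round(2),'px',m.sum(),lo,hi)
    o=bot.get_obs(); print('t',o['t'],'tcp across',((o['eef_pos'][:2]-lc)@n2*1e3).round(1),'along',((o['eef_pos'][:2]-lc)@u*1e3).round(1),'z',o['eef_pos'][2].round(4),'F',o['contact_force'].round(1))
E
python3 -c "
from geo import *
vasepos()
import cv2;im=cv2.imread('pics/side0.png')
"
```

```text
vase across mm -101.2 yaw rel line deg (ccw) -1.08 px 737 283 336
t 14.225 tcp across -60.8 along -2.3 z 0.039 F [ 0.3 -1.2  4.7]
```

```bash
sed -i "s/def vasepos():/def vasepos(s=None):/; s/    s=imaging.read_camera('side').astype(int)/    s=(imaging.read_camera('side') if s is None else s).astype(int)/" geo.py
python3 -c "
from geo import *
import cv2;vasepos(cv2.imread('pics/side0.png'))
"
```

```text
vase across mm -108.2 yaw rel line deg (ccw) -2.77 px 675 281 334
t 14.225 tcp across -60.8 along -2.3 z 0.039 F [ 0.3 -1.2  4.7]
```

Over 13 mm of finger travel the vase moved 7 mm, so it is rolling; the force is about 5 N. I'll finish this stroke, hop back, and see where it stands.

Call:
{"method": "move_arm", "body": {
  "commands": [
    [[-0.0013,0,0.0027,0,0,0,0],[-0.0013,0,0.0027,0,0,0,0],[-0.0013,0,0.0027,0,0,0,0],[-0.0013,0,0.0027,0,0,0,0],[-0.0043,0,-0.0025,0,0,0,0],[0.0033,0,-0.0056,0,0,0,0],[0.0033,0,-0.0056,0,0,0,0],[0.0023,0,0.0015,0,0,0,0],[0.002,0,0.001,0,0,0,0],[0,0,0,0,0,0,0]]
  ]
}}

```text
t: 15.48
eef_pos: [0.539, -0.014, 0.0377]
tool_rot: [0.403, 0.518, 0.692, -0.301]
contact_force: [1.2, 1.1, 5.3]
gripper_width: -0.002
grasp_force: 2.4
```

```bash
python3 -c "
from geo import *
vasepos()"
```

```text
vase across mm -93.7 yaw rel line deg (ccw) -3.1 px 693 284 337
t 15.525 tcp across -62.6 along -1.6 z 0.0377 F [0.7 1.3 5.6]
```

Call:
{"method": "move_arm", "body": {
  "commands": [
    [[-0.0017,0,0.0025,0,0,0,0],[-0.0017,0,0.0025,0,0,0,0],[-0.0017,0,0.0025,0,0,0,0],[-0.0017,0,0.0025,0,0,0,0],[-0.0017,0,0.0025,0,0,0,0],[-0.0013,0,0.0027,0,0,0,0],[-0.0013,0,0.0027,0,0,0,0],[-0.0013,0,0.0027,0,0,0,0],[-0.0013,0,0.0027,0,0,0,0],[-0.0013,0,0.0027,0,0,0,0],[-0.0043,0,-0.0025,0,0,0,0],[0.0033,0,-0.0056,0,0,0,0],[0.0033,0,-0.0056,0,0,0,0],[0.0023,0,0.0015,0,0,0,0],[0.002,0,0.001,0,0,0,0],[0,0,0,0,0,0,0]]
  ]
}}

```text
t: 17.52
eef_pos: [0.544, -0.0304, 0.038]
tool_rot: [0.403, 0.518, 0.692, -0.301]
contact_force: [1.1, 0.5, 6.8]
gripper_width: -0.001
grasp_force: 3.0
```

```bash
python3 -c "
from geo import *
vasepos()"
```

```text
vase across mm -77.7 yaw rel line deg (ccw) -3.03 px 705 288 342
t 17.575 tcp across -45.5 along -1.3 z 0.038 F [-0.3  1.6  6.2]
```

Call:
{"method": "move_arm", "body": {
  "commands": [
    [[-0.0017,0,0.0025,0,0,0,0],[-0.0017,0,0.0025,0,0,0,0],[-0.0017,0,0.0025,0,0,0,0],[-0.0017,0,0.0025,0,0,0,0],[-0.0017,0,0.0025,0,0,0,0],[-0.0013,0,0.0027,0,0,0,0],[-0.0013,0,0.0027,0,0,0,0],[-0.0013,0,0.0027,0,0,0,0],[-0.0013,0,0.0027,0,0,0,0],[-0.0013,0,0.0027,0,0,0,0],[-0.0043,0,-0.0025,0,0,0,0],[0.0033,0,-0.0056,0,0,0,0],[0.0033,0,-0.0056,0,0,0,0],[0.0023,0,0.0015,0,0,0,0],[0.002,0,0.001,0,0,0,0],[0,0,0,0,0,0,0]]
  ]
}}

```text
t: 19.58
eef_pos: [0.5489, -0.0468, 0.0382]
tool_rot: [0.403, 0.518, 0.692, -0.301]
contact_force: [0.8, 1.3, 7.8]
gripper_width: 0.004
grasp_force: 3.7
```

```bash
python3 -c "
from geo import *
vasepos()"
```

```text
vase across mm -61.2 yaw rel line deg (ccw) -1.91 px 716 293 346
t 19.625 tcp across -28.4 along -1.1 z 0.0382 F [0.1 1.3 8.6]
```

Call:
{"method": "move_arm", "body": {
  "commands": [
    [[-0.0017,0,0.0025,0,0,0,0],[-0.0017,0,0.0025,0,0,0,0],[-0.0017,0,0.0025,0,0,0,0],[-0.0017,0,0.0025,0,0,0,0],[-0.0017,0,0.0025,0,0,0,0],[-0.0013,0,0.0027,0,0,0,0],[-0.0013,0,0.0027,0,0,0,0],[-0.0013,0,0.0027,0,0,0,0],[-0.0013,0,0.0027,0,0,0,0],[-0.0013,0,0.0027,0,0,0,0],[-0.0043,0,-0.0025,0,0,0,0],[0.0033,0,-0.0056,0,0,0,0],[0.0033,0,-0.0056,0,0,0,0],[0.0023,0,0.0015,0,0,0,0],[0.0017,0,0.0008,0,0,0,0],[0,0,0,0,0,0,0]]
  ]
}}

```text
t: 21.62
eef_pos: [0.5538, -0.0629, 0.0384]
tool_rot: [0.403, 0.518, 0.692, -0.301]
contact_force: [0.4, 1.3, 6.7]
gripper_width: 0.001
grasp_force: 3.4
```

Call:
{"method": "move_arm", "body": {
  "commands": [
    [[-0.0017,0,0.0025,0,0,0,0],[-0.0017,0,0.0025,0,0,0,0],[-0.0017,0,0.0025,0,0,0,0],[-0.0017,0,0.0025,0,0,0,0],[-0.0017,0,0.0025,0,0,0,0],[-0.0013,0,0.0027,0,0,0,0],[-0.0013,0,0.0027,0,0,0,0],[-0.0013,0,0.0027,0,0,0,0],[-0.0013,0,0.0027,0,0,0,0],[-0.0013,0,0.0027,0,0,0,0],[-0.0043,0,-0.0025,0,0,0,0],[0.0033,0,-0.0056,0,0,0,0],[0.0033,0,-0.0056,0,0,0,0],[0.0023,0,0.0015,0,0,0,0],[0.0017,0,0.0008,0,0,0,0],[0,0,0,0,0,0,0]]
  ]
}}

```text
t: 23.62
eef_pos: [0.5585, -0.0792, 0.0386]
tool_rot: [0.403, 0.518, 0.692, -0.301]
contact_force: [0.8, 1.0, 6.0]
gripper_width: 0.001
grasp_force: 3.0
```

```bash
python3 -c "
from geo import *
vasepos()"
```

```text
vase across mm -28.3 yaw rel line deg (ccw) -2.87 px 811 301 355
t 23.675 tcp across 5.5 along -0.9 z 0.0386 F [1.2 1.6 6.4]
```

Call:
{"method": "move_arm", "body": {
  "commands": [
    [[-0.0017,0,0.0025,0,0,0,0],[-0.0017,0,0.0025,0,0,0,0],[-0.0017,0,0.0025,0,0,0,0],[-0.0017,0,0.0025,0,0,0,0],[-0.0017,0,0.0025,0,0,0,0],[-0.0013,0,0.0027,0,0,0,0],[-0.0013,0,0.0027,0,0,0,0],[-0.0013,0,0.0027,0,0,0,0],[-0.001,0,0.0018,0,0,0,0],[-0.0005,0,0.0009,0,0,0,0],[-0.0043,0,-0.0025,0,0,0,0],[-0.0087,0,-0.005,0,0,0,0],[0,0,-0.03,0,0,0,0],[0,0,-0.05,0,0,0,0],[0,0,-0.05,0,0,0,0],[0,0,0,0,0,0,0]]
  ]
}}

```text
t: 25.68
eef_pos: [0.5351, 0.008, 0.1184]
tool_rot: [0.403, 0.517, 0.694, -0.298]
contact_force: [-0.9, 0.6, -0.7]
gripper_width: -0.001
grasp_force: 0.0
```

```bash
python3 - <<'E'
from geo import *
import cv2
vasepos()
t=imaging.read_camera('top')[:,:,::-1]; s=imaging.read_camera('side')[:,:,::-1]
a=cv2.resize(t[150:320,250:440],None,fx=3,fy=3,interpolation=cv2.INTER_CUBIC)
cv2.imwrite('pics/t7.png',a)
E
```

```text
vase across mm -14.8 yaw rel line deg (ccw) -3.36 px 753 304 359
t 25.725 tcp across -82.8 along -0.7 z 0.118 F [ 0.4 -0.2 -0. ]
```

View pics/t7.png

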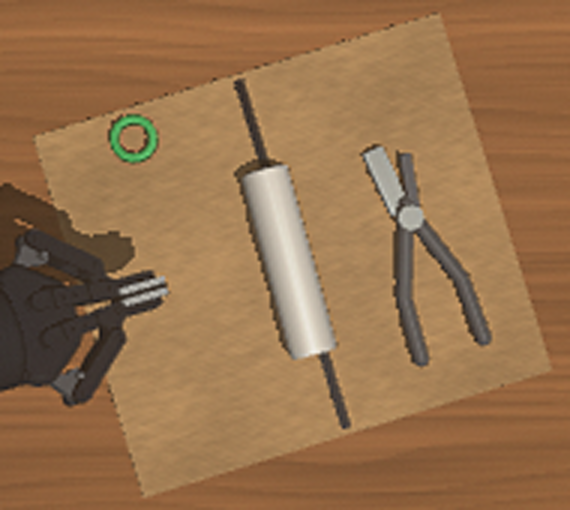

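The top view shows the vase over the line with corners near (243,172), (288,166), (334,349) and (292,358). The line ends are at (239,82) and (346,427), and the shears and tape are unmoved.

```bash
python3 - <<'E'
from geo import *
import cv2
f=lambda a:np.array(a)/3+[250,150]-.33
L=ray('top',f([[239,82],[346,427]]),.004)
report(ray('top',f([[243,172],[288,166],[334,349],[292,358]]),.023),L)
t=imaging.read_camera('top').astype(int)[150:320,250:440]
m=((t.min(2)>110)&(t.max(2)-t.min(2)<60)).astype(np.uint8); n,l,st,_=cv2.connectedComponentsWithStats(m); k=1+st[1:,4].argmax()
b=cv2.boxPoints(cv2.minAreaRect(np.argwhere(l==k)[:,::-1].astype(np.float32))); print(b,st[k])
i=np.argsort(b[:,1]); b=np.array([*b[i[:2]],*b[i[2:]]])+[250,150]; report(ray('top',b,.023),L)
E
```

```text
vase c [ 0.551  -0.0702  0.023 ] len 0.14935725490587845 w 0.03566191243769656 0.033614381208983565
line c [ 0.5575 -0.0736  0.004 ] len 0.2876230591557805 yaw deg 16.36245919691793 vase yaw 13.573924441710144
n(right of line) [ 0.28171284 -0.95949876] vase rel along -0.00536518930037247 across -0.005035184402761454
[[ 80.23882   57.95932 ]
 [ 94.951195  53.91342 ]
 [111.99767  115.900635]
 [ 97.2853   119.94653 ]] [ 82  55  30  65 961]
vase c [ 0.5505 -0.0703  0.023 ] len 0.1511912215691994 w 0.0359712654711274 0.0358240144017171
line c [ 0.5575 -0.0736  0.004 ] len 0.2876230591557805 yaw deg 16.36245919691793 vase yaw 14.513051082964271
n(right of line) [ 0.28171284 -0.95949876] vase rel along -0.005781493383862766 across -0.0050884299846616935
```

About 5 mm short of the line, with yaw fine. One more short stroke: 8 mm of finger travel.

Call:
{"method": "move_arm", "body": {
  "commands": [
    [[0,0,0.04,0,0,0,0],[0,0,0.05,0,0,0,0],[0.005,0,0.0313,0,0,0,0],[0,0,0,0,0,0,0],[0.0086,0,0.005,0,0,0,0],[0.0026,0,0.0015,0,0,0,0],[0.0013,0,0.0007,0,0,0,0],[0,0,0,0,0,0,0]]
  ]
}}

```text
t: 26.88
eef_pos: [0.5631, -0.0947, 0.0391]
tool_rot: [0.403, 0.518, 0.693, -0.3]
contact_force: [0.5, 0.4, 2.7]
gripper_width: 0.002
grasp_force: 1.2
```

Call:
{"method": "move_arm", "body": {
  "commands": [
    [[-0.0011,0,0.002,0,0,0,0],[-0.0012,0,0.0021,0,0,0,0],[-0.0011,0,0.002,0,0,0,0],[-0.0007,0,0.0012,0,0,0,0],[-0.0043,0,-0.0025,0,0,0,0],[-0.0087,0,-0.005,0,0,0,0],[0,0,-0.03,0,0,0,0],[0,0,-0.05,0,0,0,0],[0,0,-0.05,0,0,0,0],[0,0,0,0,0,0,0]]
  ]
}}

```text
t: 28.12
eef_pos: [0.5344, 0.0097, 0.1185]
tool_rot: [0.403, 0.517, 0.694, -0.298]
contact_force: [0.6, -0.4, -0.1]
gripper_width: 0.002
grasp_force: 0.0
```

```bash
python3 - <<'E'
from geo import *
import cv2
L=ray('top',np.array([[239,82],[346,427]])/3+[250,150]-.33,.004)
t=imaging.read_camera('top').astype(int)[150:320,250:440]
m=((t.min(2)>110)&(t.max(2)-t.min(2)<60)).astype(np.uint8); n,l,st,_=cv2.connectedComponentsWithStats(m); k=1+st[1:,4].argmax()
b=cv2.boxPoints(cv2.minAreaRect(np.argwhere(l==k)[:,::-1].astype(np.float32)))
i=np.argsort(b[:,1]); b=np.array([*b[i[:2]],*b[i[2:]]])+[250,150]; report(ray('top',b,.023),L); vasepos()
E
```

```text
vase c [ 0.5519 -0.0753  0.023 ] len 0.15120653628103584 w 0.035127976500265896 0.03498370900855879
line c [ 0.5575 -0.0736  0.004 ] len 0.2876230591557805 yaw deg 16.36245919691793 vase yaw 14.252652115750546
n(right of line) [ 0.28171284 -0.95949876] vase rel along -0.005926086307960596 across 9.271411678553478e-05
vase across mm -9.9 yaw rel line deg (ccw) -2.47 px 759 306 360
t 28.225 tcp across -83.1 along -2.1 z 0.118 F [-0.1 -0.2 -0.7]
```

The vase is centred within about 1–2 mm, its yaw is about 2° off, and the hand is clear.

```bash
python3 -c "
from station import bot
print(bot.hand_in())"
```

```text
the job is handed in; nothing more can be done
None
```

I rolled the vase onto the line and handed the job in. The last camera measurement puts it about 0–3 mm off the line sideways, 6 mm off its middle lengthwise and about 2° off parallel. The hand was clear at 28 s; the hand-in returned no verdict.

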